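Set the cam low and push the lasting-jig slide home

ROBOT

A 6-joint arm with a two-finger parallel gripper is mounted at the origin on the work surface. World frame = base frame: x ahead of the robot, y to its left, z up, the work surface at z = 0. Lengths are in m, angles in degrees, forces in N, time in s.
With the tool pointing down it reaches from about 0.3 to 0.75 m from the base axis. Payload 8.5 kg.
Tool frame: the origin (TCP) lies between the finger pads; the fingertips stand 19 mm ahead of it and the grasp point (between the pads) is the TCP; z points along the fingers, y is the direction in which the jaws open and shut (so a half turn about z gives the same grasp; the last joint's range is limited). The gripper opens to 85 mm and grips with 20 to 120 N. Pads are 22 mm wide; open, the fingers measure 114 mm over their backs; the gripper's body (76 mm by 85 mm) begins 54 mm behind the grasp point. The pads swing forward as they close: fully open they stand 13 mm farther back than shut.
Start: joints at [52.351, 21.807, 74.336, -0, 83.858, -12.336], TCP at [0.235, 0.497, 0.25] pointing down, gripper open.
Joint ranges: [-178.18, 178.18], [-50.72, 133.34], [12.68, 142.11], [-81.47, 261.47], [9.98, 163.14], [-165.26, 165.26]. Speed limits (degrees/s): [136.94, 136.94, 180, 180, 180, 180].

INTERFACE

Orientations are given as a 3x3 rotation matrix whose columns are the frame's x, y, z axes.
In Python, from rig import env gives the robot as it stands.
- The arm moves only by the shell command python3 -m pendant 'ROWS' [OPENING] [FORCE]. ROWS is JSON, a list of rows, each a list of 2 entries, a list of its own where there are three numbers: the shift along the tool's x, y, z scaled (see below), then the turn, a rotation vector about the tool's x, y, z scaled (see below). A call has 1 to 20 rows; each row shifts and turns the commanded pose from where the row before left it, along the tool's axes as they then stand; what a row does not reach is not made up. The controller multiplies each number of a shift by 0.1 m and each number of a turn by pi/2 rad. A row lasts 1/8 s, in which the tool goes at most 62.5 mm and 10.7 degrees, less where a joint would pass 70% of its speed; a pose out of reach is approached as far as the arm can. A call with a number of a shift or a turn outside -1 to 1 is refused whole. A call with a gripper value outside its range is refused whole. OPENING is the gripper command: -1 is shut, 1 is fully open, values between are in proportion, set as the call begins (- or left out, the last holds). The fingers move at their own pace and stop on an object; FORCE is the grip in N (left out, the last holds). Time passes only in rows, so rows that do not move let the fingers close. It gives the time, the measured TCP pose, the force and the opening at its end, in the units of the state.
- env.observe(): the state, without advancing time (a new reading comes with each control period).
- env.get_image(name): name is "scene" or "top" or "wrist"; returns a dict with "image" (420x560x3 uint8, red, green, blue), "K" (3x3 intrinsics, pixels), "R" (3x3) and "t" (3): a world point X has camera coordinates R X + t. Camera axes: x right, y down, z forward; pixel columns grow to the right and rows downward; lengths in m; the calibration is good to about 2 mm. A picture is of the moment at which its call begins. There is no depth.
- env.close_job(): hands the job in, once; it reports no verdict.
The state is a dict: "time_s": time; "q": joint angles; "qvel": joint speeds; "joint_efforts": joint torques, N m; "position": TCP position; "tool_rot": TCP orientation; "ft_force": force on the tool from outside, world axes, zero at the start; "wrist_torque": the same for the moment, N m; "grip_width": finger opening in m.
Only numpy, scipy, OpenCV 4.12 (cv2) and the standard library are available. Lean on these libraries where they do the work, as an engineer would, in place of code of your own. Each camera call takes 0.05 s, during which the arm holds its last target.

TASK

On the shoe-lasting jig, push the cam's lever round by its upright post with your fingertips until the cam's low point squarely faces the slide's follower bar (lever pointing straight forward, away from the bar), and only then push the slide, which carries the green last, forward by its rear plate until it is fully home. Push gently, never grip or pinch the post or the slide, and leave the tools and everything else on the bench where they are. Finish with the cam still low, the slide home and your hand clear.

Things in the scene. Friction and masses are not known exactly. Their poses are not given: they have to be found in the camera images.
- jig: shoe-lasting jig, fixed to the table: dark steel base plate 200 (x) by 390 (y) by 16 mm thick. Origin on the table surface, 20 mm forward of the plate's middle. Its -y is 'forward', the way the slide is pushed (jig unturned: robot's left to right); +x is the cam's side, away from the robot; z up. At the front end, at jig x -40, is a fixed toe rest 64 mm high
- cam_pivot (a point): point on the cam's vertical pivot axis at the top of the cam disc, 42 mm above the table (jig x 50, y -32 mm); fixed, axes as the jig's. The cam is a steel disc of 36 mm radius, 24 mm thick, pivoted 22 mm off its centre; its lever points from the pivot over the disc's thick (high) side. A bolt head on the pivot, 20 mm wide, reaches 60 mm above the table
- cam_post (a point): upright round black post at the end of the cam's lever, 18 mm diameter, from 50 to 102 mm above the table; this point is on its axis 80 mm above the table, 92 mm from the pivot axis. Turns with the cam; its own -y axis points from pivot to post. The flat lever under it is 16 mm wide, 42 to 50 mm above the table
- cam (a joint): cam angle, rad, -0.6 to 2.7, starts 1.3 to 2.4. 0 = lever straight forward (jig -y), low point (thin side) squarely facing the slide's follower bar. Grows counter-clockwise from above: lever swings out over the jig's +x side, then back. So turn it clockwise. Friction-held, about 4 N at the post, stays where left; no stop or click at 0. The slide does not turn it
- slide (a joint): slide's travel forward (jig -y), m: 0 = fully back, 0.060 = fully home, meeting its stop, a rubber buffer of 3 N/mm; starts 0 to 0.008. Resists with about 3 N, stays where left. Its follower bar (jig x -28 to 86, 26 to 40 mm above the table) meets the cam's edge: with the cam low (within 0.45 rad) the slide goes fully home, at its start angles the cam blocks it 8 mm or more short
- push_face (a point): centre of the flat rear face of the slide's upright push plate: 66 mm wide (jig x), 30 to 112 mm above the table, 8 mm thick. Point is 80 mm above the table and moves with the slide (jig x -40, y 165 mm less the travel). Face looks along jig +y: push it along -y. Before it a green last, 180 mm long, up to 107 mm above the table, is bolted on the slide, toe forward
- tack_tin: bystander: small closed steel tack tin, 42 mm wide, 32 mm high, standing on the jig's base plate near the rear corner beside the push plate; leave it alone
- screwdriver: bystander: loose screwdriver with an orange handle, 190 mm long, lying on the table on the cam's side of the jig; leave it alone
- hammer: bystander: loose hammer, 240 mm long, lying on the table to the robot's right; leave it alone
- tack_cup: bystander: loose clear plastic cup, 80 mm wide, 45 mm high, standing off the front (toe-rest) end of the jig; leave it alone
- spare_last: bystander: loose green shoe last, 180 mm long, 66 mm wide, 76 mm high, standing off the jig's front corner on the cam's side; leave it alone
- heel_lifts: bystander: loose stack of round heel lifts, 68 mm wide, 28 mm high, standing off the rear end of the jig; leave it alone
- glue_jar: bystander: loose jar, 72 mm wide, 85 mm high, standing off the jig's rear end on the cam's side; leave it alone

How it is judged (in metres and radians):
On the way, in this order (a step that is already met when the one before it is completed fails the run):
1. the cam is turned to its low point (within 0.45 rad) while the slide still stands back (less than 20 mm forward) (value of joint cam between -0.45 and 0.45 rad and value of joint slide below 0.02 m), for 0.2 s.
2. the slide is pushed fully home (within 3 mm of its stop) with the cam low (value of joint slide above 0.057 m and value of joint cam between -0.45 and 0.45 rad), for 0.2 s.
At the end, for the whole second after the job is handed in: The slide is home (travel over 57 mm, home being 60 mm) and at rest, and the cam is at its low point (joint within 0.45 rad of 0) and at rest (all of step 2 and velocity of joint slide between -0.005 and 0.005 m/s and velocity of joint cam between -0.05 and 0.05 rad/s); the robot touches nothing.
It fails at once if the slide is pushed forward (past 20 mm) before the cam is at its low point, or the cam is not low while the slide is forward (value of joint slide above 0.02 m and not (value of joint cam between -0.5 and 0.5 rad)).
It fails at once if the cam's lever or post is gripped or forced (over 35 N from the fingers) (contact force between the fingers and cam above 35 N).
It fails at once if the slide is gripped or rammed (over 45 N from the fingers) (contact force between the fingers and slide above 45 N).
It fails at once if a loose thing on the bench is moved or lifted (over 25 mm) (distance of any of tack_tin, screwdriver, hammer, tack_cup, spare_last, heel_lifts, glue_jar from where it was at the start of the episode above 0.025 m).
It also fails if it takes over 53 s, if anything falls off the work surface, if the arm or the gripper's body presses on something with over 40 N, if the wrist force passes 120 N, or if a joint passes its speed limit or range.

## Working session

There is one attempt and no reset: what is moved stays moved. The work goes in short steps, Python scripts to look and compute and a shell command to move; the robot and the scene stay as the last step left them, time stands still between calls to the robot, and variables do not carry over. Pictures are saved under pics/ and viewed, and the job is handed in when it is done.

```bash
ls; mkdir -p pics; python3 - <<'E'
from rig import env
import cv2
print(env.observe())
for n in("scene","top","wrist"):
    d=env.get_image(n); cv2.imwrite(f"pics/{n}0.png",d["image"][:,:,::-1]); print(n,d["K"].tolist(),d["R"].tolist(),d["t"].tolist())
E
```

```text
pics
{'time_s': 0.0, 'q': array([ 5.23505500e+01,  2.18423054e+01,  7.43862864e+01, -5.03767694e-04,
        8.38571061e+01, -1.23348620e+01]), 'qvel': array([-0.02512817,  0.10711223,  0.02350457,  0.04515855,  0.09801849,
        0.065848  ]), 'joint_efforts': array([-2.62766935e-04, -4.48456693e+01, -2.31274492e+01, -2.33989995e-04,
        4.77488691e-03,  1.99898244e-05]), 'position': array([0.23500122, 0.4969693 , 0.2496904 ]), 'tool_rot': array([[-9.03973976e-01,  4.27586516e-01, -9.06700845e-04],
       [ 4.27587364e-01,  9.03973247e-01, -1.18958693e-03],
       [ 3.10981976e-04, -1.46304945e-03, -9.99998881e-01]]), 'ft_force': array([-0.00180492, -0.04213646,  0.35149804]), 'wrist_torque': array([ 0.0374729 , -0.01923327,  0.00399664]), 'grip_width': 0.08547915589087662}
scene [[532.7191121593432, 0.0, 285.3825448502694], [0.0, 532.7191121593432, 201.66787528243017], [0.0, 0.0, 1.0]] [[-0.537499525025743, 0.8432516802694568, -0.0045677477862109085], [0.5929291746086727, 0.37407802598533835, -0.7130922972328273], [-0.599607583753724, -0.3859951219868592, -0.701055284059232]] [0.3604564541345884, -0.29717056214482923, 1.801747174270794]
top [[387.3569423255983, 0.0, 274.65118227663254], [0.0, 387.3569423255983, 213.30942885186775], [0.0, 0.0, 1.0]] [[0.0102389437760748, -0.9998088048361817, -0.016658865579509304], [-0.9994175599947452, -0.009689741701582115, -0.032720783607766105], [0.032553107447677115, 0.016984189053422676, -0.9993256889111264]] [-0.019696403844706698, 0.5813880173413257, 1.0907986705377346]
wrist [[367.6529047299916, 0.0, 281.5552863056548], [0.0, 367.6529047299916, 205.56867155697], [0.0, 0.0, 1.0]] [[0.4287816686060379, 0.903406417481633, -0.0017679141455660173], [0.8638723589390866, -0.4094435544289475, 0.29339482476282663], [0.2643309064949505, -0.1273295746855126, -0.9559897234185974]] [-0.5492950469240248, -0.03809487089055413, 0.3802337377216708]
```

View pics/scene0.png

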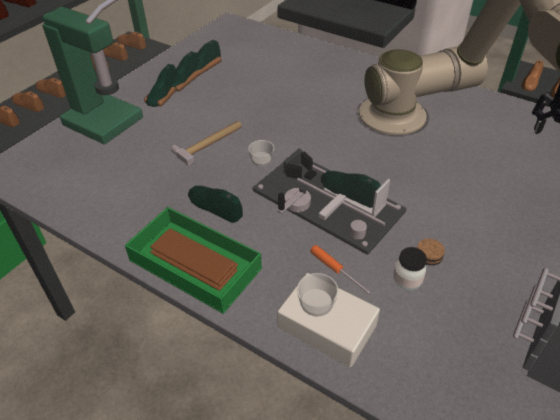

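View pics/top0.png

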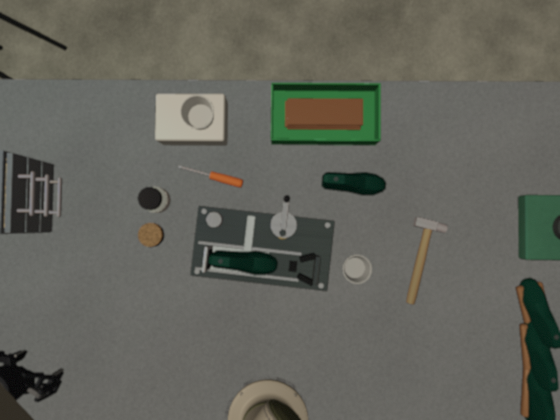

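View pics/wrist0.png

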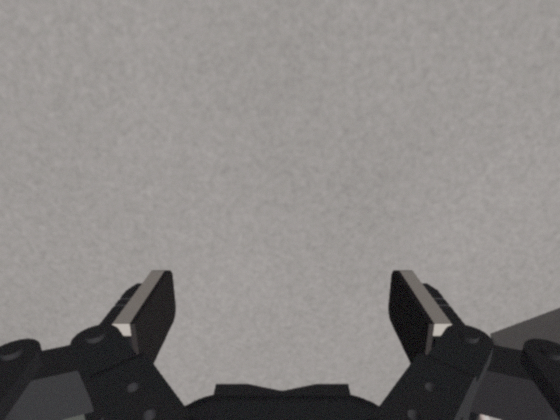

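```bash
cat > h.py <<'E'
import numpy as np, cv2
from rig import env
def ray(d,u,v,z):
    K,R,t=map(np.array,(d["K"],d["R"],d["t"])); c=-R.T@t
    r=R.T@np.linalg.inv(K)@np.array([u,v,1.]); return c+r*(z-c[2])/r[2]
def proj(d,X):
    K,R,t=map(np.array,(d["K"],d["R"],d["t"])); p=K@(R@np.array(X)+t); return p[:2]/p[2]
E
python3 - <<'E'
from h import *
d=env.get_image("top"); im=d["image"][:,:,::-1]
cv2.imwrite("pics/topc.png",cv2.resize(im[170:310,130:330],None,fx=4,fy=4,interpolation=cv2.INTER_CUBIC))
d=env.get_image("scene"); im=d["image"][:,:,::-1]
cv2.imwrite("pics/scc.png",cv2.resize(im[130:280,240:440],None,fx=4,fy=4,interpolation=cv2.INTER_CUBIC))
E
```

```text
(no output)
```

View pics/topc.png

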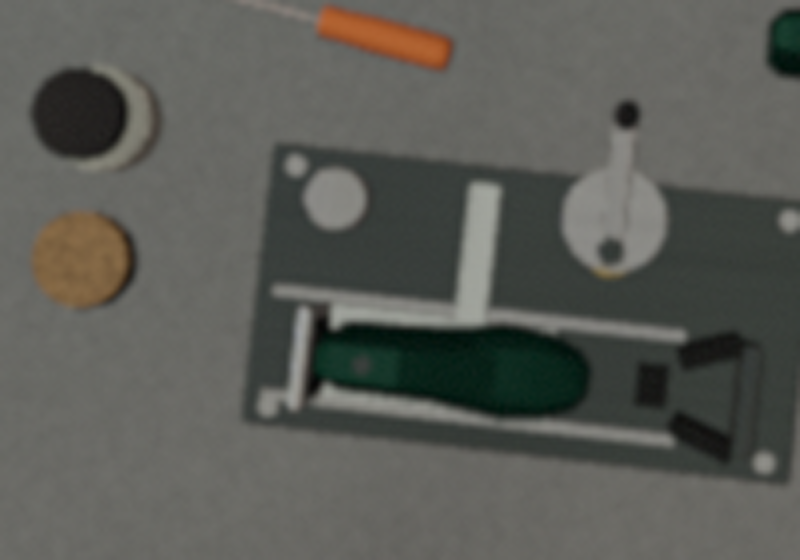

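View pics/scc.png

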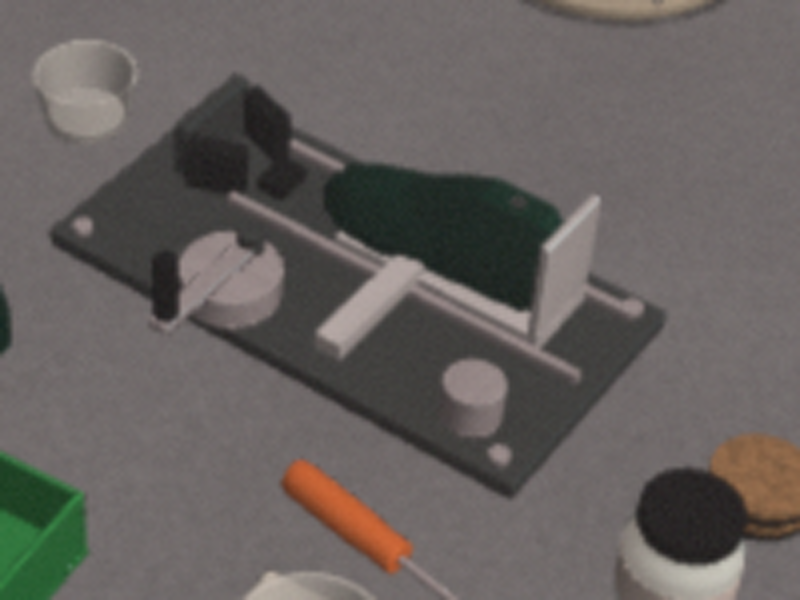

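```bash
cat >> h.py <<'E'
def jigpose(d,px):
    # px: rc, rr, fr, fc corners px
    J=np.array([[.1,.215],[-.1,.215],[-.1,-.175],[.1,-.175]])
    W=np.array([ray(d,*p,.016)[:2] for p in px])
    Jc=J-J.mean(0);Wc=W-W.mean(0)
    H=Jc.T@Wc;U,S,V=np.linalg.svd(H);R=V.T@np.diag([1,np.sign(np.linalg.det(V.T@U.T))])@U.T
    t=W.mean(0)-R@J.mean(0); res=W-(J@R.T+t)
    return R,t,res
E
python3 - <<'E'
from h import *
d=env.get_image("top"); im=d["image"][:,:,::-1]
c=lambda x,y:(x/4+130-.4,y/4+170-.4)
cv2.imwrite("pics/topd.png",cv2.resize(im[190:310,290:400],None,fx=5,fy=5,interpolation=cv2.INTER_CUBIC))
R,t,res=jigpose(d,[c(277,143),c(245,420),c(788,484),(334,219)])
print(R,t,res,np.degrees(np.arctan2(R[1,0],R[0,0])))
def w(x,y):return R@[x,y]+t
print("pivot",w(.05,-.032),"bolt px",ray(d,*c(610,251),.06))
print("post top",ray(d,*c(627,113),.102))
p=ray(d,*c(627,113),.102)[:2]-w(.05,-.032); pj=R.T@p; print(np.linalg.norm(p),"cam",np.arctan2(pj[0],-pj[1]))
p=ray(d,*c(627,113),.102)[:2]-ray(d,*c(610,251),.06)[:2]; pj=R.T@p; print(np.linalg.norm(p),"cam",np.arctan2(pj[0],-pj[1]))
# push plate top: ends
for q in((307,308),(294,408)):
    a=ray(d,*c(*q),.112)[:2]; print("plate top",a,R.T@(a-t))
for n,q,z in(("tin",(336,198),.048),("jar",(80,112),.085),("heel",(82,259),.028)):
    a=ray(d,*c(*q),z)[:2]; print(n,a,R.T@(a-t))
for n,q,z in(("cup",(357,269),.045),("sparelast",(354,183),.07),):
    a=ray(d,*q,z)[:2]; print(n,a,R.T@(a-t))
E
```

```text
[[ 0.99523991  0.09745528]
 [-0.09745528  0.99523991]] [ 4.83382743e-01 -2.40229013e-04] [[-0.00203493 -0.0029237 ]
 [ 0.00140421 -0.00304736]
 [-0.00045226  0.00304388]
 [ 0.00108297  0.00292718]] -5.592652767831386
pivot [ 0.53002617 -0.03696067] bolt px [ 0.52858873 -0.03543273  0.06      ]
post top [ 0.61909132 -0.04551621  0.102     ]
0.08947512982265209 cam 1.5726410008092442
0.09106259488415946 cam 1.5574476195601201
plate top [0.49073184 0.15938814] [-0.00824252  0.15958474]
plate top [0.42653667 0.166739  ] [-0.07284848  0.16064444]
tin [0.56276123 0.15295229] [0.06407122 0.16019916]
jar [0.61771057 0.31823206] [0.10265161 0.33004729]
heel [0.5185798  0.33420348] [0.00243621 0.33628186]
cup [ 0.43070909 -0.24052871] [-0.02900554 -0.24427801]
sparelast [ 0.662947   -0.22686649] [ 0.20079544 -0.20804802]
```

View pics/topd.png

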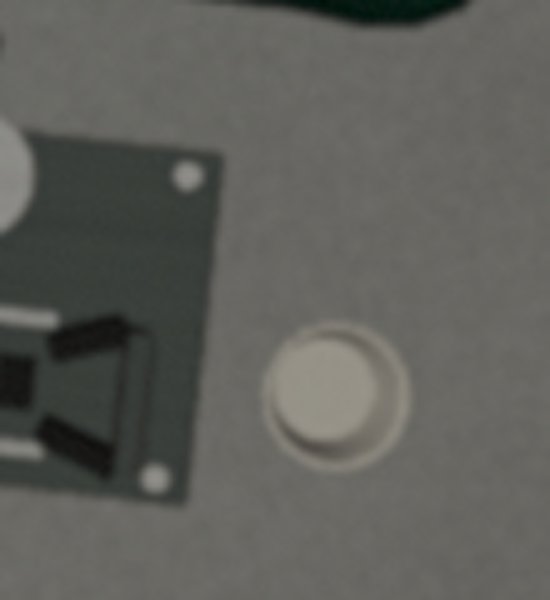

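```bash
python3 -m pendant '[[[-0.354,-0.18,0],[0,0,0]],[[-0.354,-0.18,0],[0,0,0]],[[-0.354,-0.18,0],[0,0,0]],[[-0.354,-0.18,0],[0,0,0]],[[-0.354,-0.18,0],[0,0,0]],[[-0.354,-0.18,0],[0,0,0]],[[-0.354,-0.18,0],[0,0,0]],[[-0.354,-0.18,0],[0,0,0]],[[-0.354,-0.18,0],[0,0,0]],[[-0.354,-0.18,0],[0,0,0]],[[-0.354,-0.18,0],[0,0,0]],[[-0.354,-0.18,0],[0,0,0]],[[-0.354,-0.18,0],[0,0,0]],[[-0.354,-0.18,0],[0,0,0]],[[-0.354,-0.18,0],[0,0,0]],[[-0.354,-0.18,0],[0,0,0]]]' -1 20
python3 -m pendant '[[[0,0,0],[0,0,0.078]],[[0,0,0],[0,0,0.078]],[[0,0,0],[0,0,0.078]],[[0,0,0],[0,0,0.078]],[[0,0,0],[0,0,0.078]],[[0,0,0],[0,0,0.078]],[[0,0,0],[0,0,0.078]],[[0,0,0],[0,0,0.078]],[[0,0,0],[0,0,0.078]],[[0,0,0],[0,0,0.078]]]'
```

```text
time_s: 2.3
position: [0.6247, -0.0065, 0.2502]
tool_rot: [[-0.904, 0.428, -0.0], [0.428, 0.904, 0.0], [0.0, -0.0, -1.0]]
ft_force: [-0.3, 0.5, -0.0]
grip_width: -0.0001
time_s: 3.55
position: [0.624, -0.0053, 0.2502]
tool_rot: [[0.1, 0.995, -0.0], [0.995, -0.1, 0.0], [-0.0, -0.0, -1.0]]
ft_force: [-0.5, 0.4, 0.4]
grip_width: 0.0003
```

```bash
python3 - <<'E'
from h import *
for n in("top","wrist"):
    d=env.get_image(n);im=d["image"][:,:,::-1].copy()
    p=proj(d,[.6191,-.0455,.102]);print(n,p,proj(d,[.529,-.036,.06]))
    if n=="top": im=cv2.resize(im[170:310,200:400],None,fx=4,fy=4)
    cv2.imwrite(f"pics/{n}1.png",im)
E
```

```text
top [286.34380041 197.84661662] [282.31127397 232.19996105]
wrist [280.34808473 243.32603407] [180.90649009 225.25574009]
```

View pics/wrist1.png

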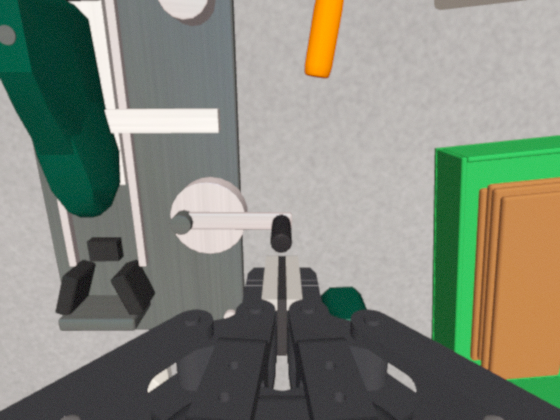

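View pics/top1.png

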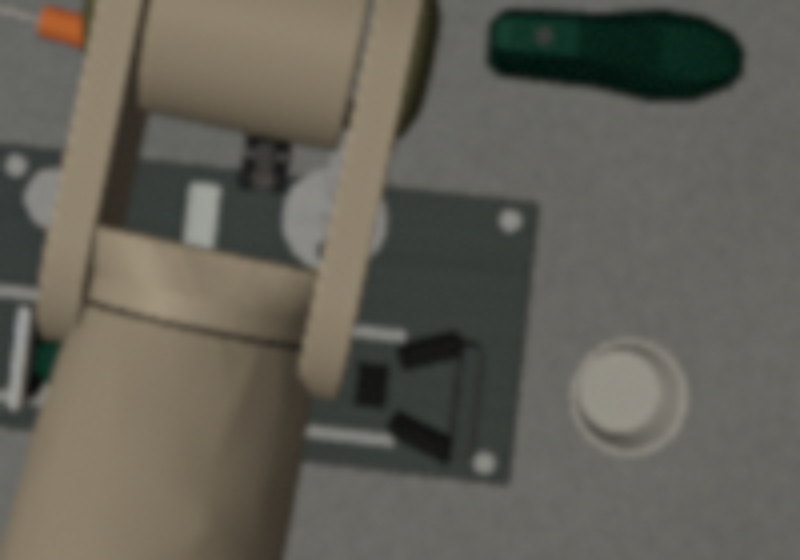

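Wrist view: post top is at (281,243), as predicted, and the bolt is at (181,222). The shut fingers are just behind the post on its rear side. Descending.

```bash
python3 -m pendant '[[[0,0,0.33],[0,0,0]],[[0,0,0.33],[0,0,0]],[[0,0,0.33],[0,0,0]],[[0,0,0.33],[0,0,0]],[[0,0,0.33],[0,0,0]],[[0,0,0],[0,0,0]]]'
python3 - <<'E'
from h import *
d=env.get_image("wrist");cv2.imwrite("pics/wrist2.png",d["image"][:,:,::-1])
d=env.get_image("scene");cv2.imwrite("pics/scene2.png",cv2.resize(d["image"][100:300,200:440,::-1],None,fx=3,fy=3))
o=env.observe();print(o["position"],o["ft_force"])
E
```

```text
time_s: 4.4
position: [0.6229, -0.0051, 0.0833]
tool_rot: [[0.094, 0.996, -0.005], [0.996, -0.094, 0.001], [0.001, -0.005, -1.0]]
ft_force: [0.9, 0.2, 0.8]
grip_width: 0.0005
[ 0.62456421 -0.00541981  0.08637461] [ 0.23034754 -0.11759641  0.57780481]
```

View pics/wrist2.png

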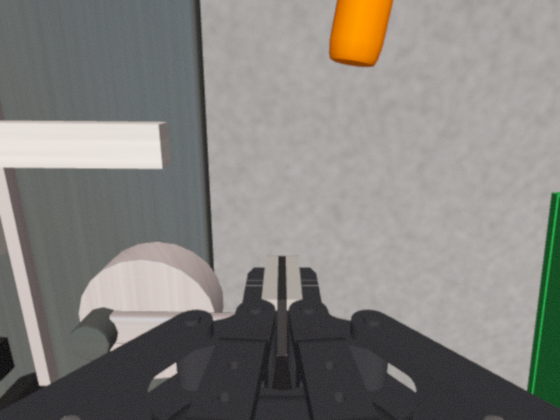

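View pics/scene2.png

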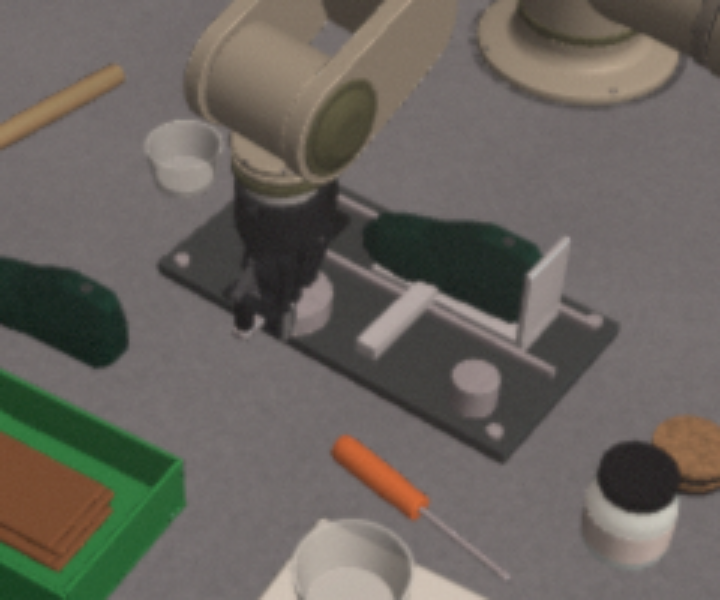

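```bash
python3 -m pendant '[[[-0.04,0,0],[0,0,0]],[[-0.04,0,0],[0,0,0]],[[-0.04,0,0],[0,0,0]],[[-0.04,0,0],[0,0,0]],[[-0.03,0,0],[0,0,0]]]'; python3 -c "
import numpy as np
p=np.array([-.020,-.092])
for th in np.radians([3,4.]):
  c,s=np.cos(th),np.sin(th);print((p-np.array([[c,-s],[s,c]])@p)*10,th/(np.pi/2))"
```

```text
time_s: 5.12
position: [0.6222, -0.0246, 0.0854]
tool_rot: [[0.096, 0.995, 0.0], [0.995, -0.096, -0.0], [-0.0, 0.0, -1.0]]
ft_force: [0.4, -0.2, -0.8]
grip_width: -0.0002
[-0.04842317  0.00920636] 0.03333333333333333
[-0.06466315  0.01171022] 0.044444444444444446
```

```bash
python3 -m pendant '[[[-0.05,0.009,0],[0,0,0.033]],[[-0.05,0.009,0],[0,0,0.033]],[[-0.05,0.009,0],[0,0,0.033]],[[-0.05,0.009,0],[0,0,0.033]],[[-0.05,0.009,0],[0,0,0.033]],[[-0.05,0.009,0],[0,0,0.033]],[[-0.05,0.009,0],[0,0,0.033]],[[-0.05,0.009,0],[0,0,0.033]]]'
cat > st.py <<'E'
from h import *
o=env.observe();P=np.array([.5293,-.0362]);a=np.radians(-5.6);R=np.array([[np.cos(a),-np.sin(a)],[np.sin(a),np.cos(a)]])
T=o["tool_rot"];print(o["time_s"],o["position"],"F",o["ft_force"])
d=P-o["position"][:2];print("pivot in tool",T[:2,:2].T@d)
c=o["position"][:2]-T[:2,0]*.020; j=R.T@(c-P); print("implied cam",np.arctan2(j[0],-j[1]),"r",np.hypot(*j))
y=R.T@T[:2,1]; print("tool y dir angle as lever", np.arctan2(y[0],-y[1]))
E
python3 st.py
python3 - <<'E'
from h import *
d=env.get_image("scene");cv2.imwrite("pics/scene3.png",cv2.resize(d["image"][130:260,220:380,::-1],None,fx=4,fy=4))
E
```

```text
time_s: 6.12
position: [0.6184, -0.0638, 0.0853]
tool_rot: [[0.49, 0.872, 0.001], [0.872, -0.49, 0.001], [0.002, -0.0, -1.0]]
ft_force: [1.8, 3.9, 0.5]
grip_width: -0.0002
6.125 [ 0.61840262 -0.06381425  0.08533909] F [1.80279533 3.92893744 0.52140432]
pivot in tool [-0.01961113 -0.09119883]
implied cam 1.1519312437237346 r 0.09119965391584584
tool y dir angle as lever 1.156194823139161
```

View pics/scene3.png

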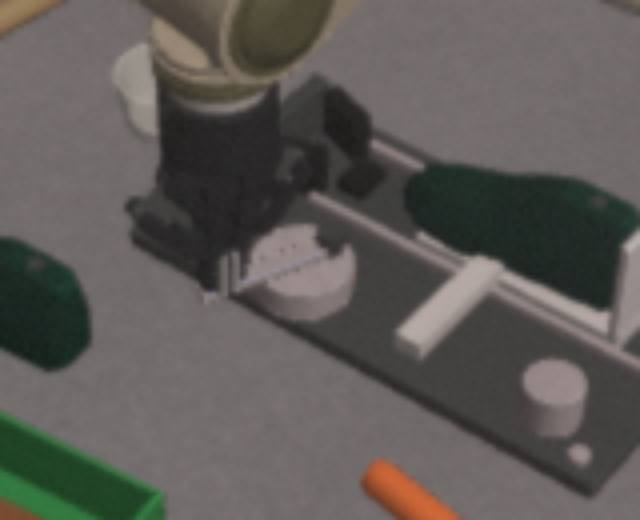

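Contact made and the lever is turning at about 4 N. Continuing the arc.

```bash
python3 -m pendant '[[[-0.05,0.009,0],[0,0,0.033]],[[-0.05,0.009,0],[0,0,0.033]],[[-0.05,0.009,0],[0,0,0.033]],[[-0.05,0.009,0],[0,0,0.033]],[[-0.05,0.009,0],[0,0,0.033]],[[-0.05,0.009,0],[0,0,0.033]],[[-0.05,0.009,0],[0,0,0.033]],[[-0.05,0.009,0],[0,0,0.033]],[[-0.05,0.009,0],[0,0,0.033]],[[-0.05,0.009,0],[0,0,0.033]],[[-0.05,0.009,0],[0,0,0.033]],[[-0.05,0.009,0],[0,0,0.033]],[[-0.05,0.009,0],[0,0,0.033]],[[-0.05,0.009,0],[0,0,0.033]]]'; python3 st.py
```

```text
time_s: 7.92
position: [0.5753, -0.1184, 0.0854]
tool_rot: [[0.945, 0.327, 0.001], [0.327, -0.945, 0.001], [0.001, -0.001, -1.0]]
ft_force: [2.9, 3.8, 0.3]
grip_width: -0.0003
7.925 [ 0.57534956 -0.11835662  0.08543426] F [2.93320827 3.84526829 0.33718135]
pivot in tool [-0.01662411 -0.09270335]
implied cam 0.39477490443637986 r 0.09276479244973905
tool y dir angle as lever 0.43117525135812873
```

```bash
python3 -m pendant '[[[-0.05,0.009,0],[0,0,0.033]],[[-0.05,0.009,0],[0,0,0.033]],[[-0.05,0.009,0],[0,0,0.033]],[[-0.05,0.009,0],[0,0,0.033]],[[-0.05,0.009,0],[0,0,0.033]],[[-0.05,0.009,0],[0,0,0.033]],[[-0.04,0.007,0],[0,0,0.033]]]'; python3 st.py;python3 - <<'E'
from h import *
d=env.get_image("scene");cv2.imwrite("pics/scene4.png",cv2.resize(d["image"][130:260,220:380,::-1],None,fx=4,fy=4))
d=env.get_image("top");cv2.imwrite("pics/top4.png",cv2.resize(d["image"][170:310,230:380,::-1],None,fx=4,fy=4))
E
```

```text
time_s: 8.8
position: [0.5435, -0.1309, 0.0856]
tool_rot: [[1.0, -0.03, 0.002], [-0.03, -1.0, 0.0], [0.002, -0.0, -1.0]]
ft_force: [4.0, 3.6, -0.2]
grip_width: 0.0002
8.8 [ 0.54354159 -0.13091806  0.0856193 ] F [ 3.95787837  3.623134   -0.15305802]
pivot in tool [-0.0170455  -0.09425383]
implied cam 0.03672978040814854 r 0.09430011668794036
tool y dir angle as lever 0.06806508189619617
```

View pics/scene4.png

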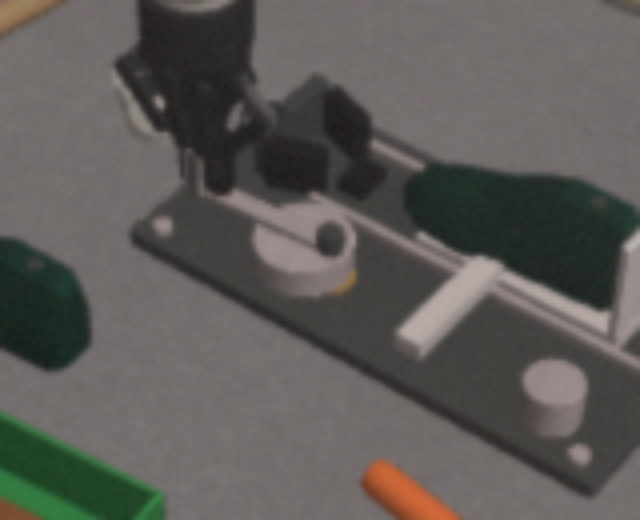

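View pics/top4.png

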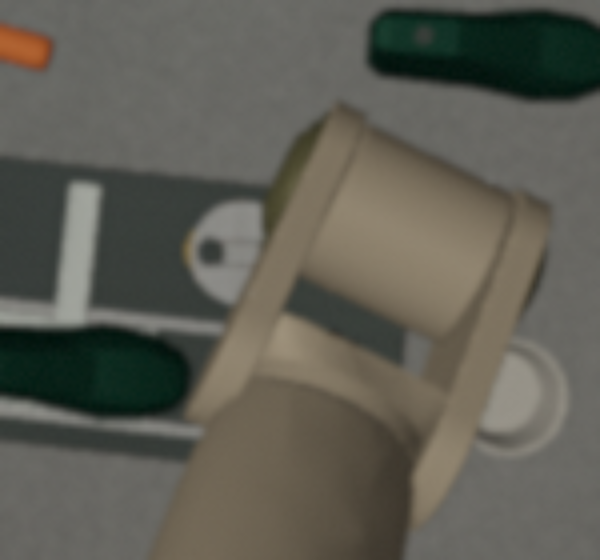

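The lever looks straight forward. Backing off the post, then lifting to check.

```bash
python3 -m pendant '[[[0.08,0,0],[0,0,0]],[[0.1,0,0],[0,0,0]],[[0.1,0,0],[0,0,0]],[[0,0,-0.3],[0,0,0]],[[0,0,-0.3],[0,0,0]],[[0,0,-0.3],[0,0,0]],[[0,0,-0.3],[0,0,0]],[[0,0,-0.3],[0,0,0]],[[0,0,0],[0,0,0]]]'; python3 -m pendant '[[[0,0,0],[0,0,-0.1]],[[0,0,0],[0,0,-0.1]],[[0,0,0],[0,0,-0.1]],[[0,0,0],[0,0,-0.1]],[[0,0,0],[0,0,-0.1]],[[0,0,0],[0,0,-0.1]],[[0,0,0],[0,0,-0.1]],[[0,0,0],[0,0,-0.1]],[[0,0,0],[0,0,-0.1]],[[0,0,0],[0,0,-0.05]]]'; python3 - <<'E'
from h import *
d=env.get_image("wrist");cv2.imwrite("pics/wrist5.png",d["image"][:,:,::-1])
d=env.get_image("scene");cv2.imwrite("pics/scene5.png",cv2.resize(d["image"][130:260,220:380,::-1],None,fx=4,fy=4))
E
```

```text
time_s: 10.02
position: [0.5719, -0.1322, 0.2374]
tool_rot: [[1.0, -0.028, 0.004], [-0.028, -1.0, -0.002], [0.004, 0.002, -1.0]]
ft_force: [-0.3, -0.0, -0.9]
grip_width: -0.0002
time_s: 11.28
position: [0.5708, -0.1318, 0.2339]
tool_rot: [[0.103, 0.995, -0.002], [0.995, -0.103, 0.001], [0.001, -0.002, -1.0]]
ft_force: [0.6, -0.6, -0.3]
grip_width: 0.0001
```

View pics/wrist5.png

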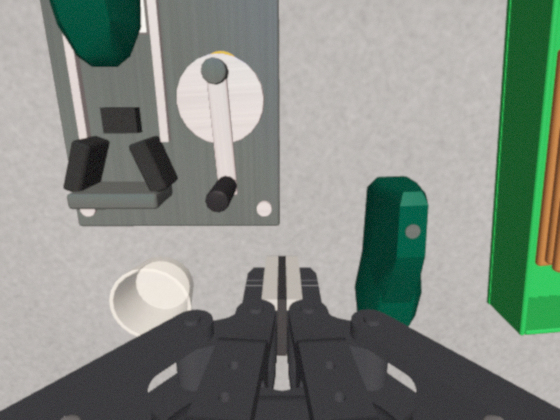

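View pics/scene5.png

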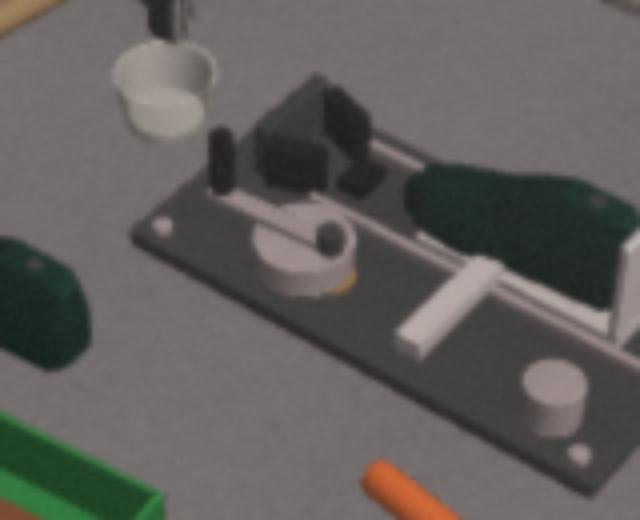

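```bash
python3 - <<'E'
from h import *
d=env.get_image("wrist");a=np.radians(-5.6);R=np.array([[np.cos(a),-np.sin(a)],[np.sin(a),np.cos(a)]])
b=ray(d,214,71,.06)[:2];p=ray(d,217,202,.102)[:2];j=R.T@(p-b);print(b,p,np.hypot(*j),np.arctan2(j[0],-j[1]))
d=env.get_image("scene");f=lambda x,y:(220+x/4-.4,130+y/4-.4)
b=ray(d,*f(331,236),.06)[:2];p=ray(d,*f(222,137),.102)[:2];j=R.T@(p-b);print(b,p,np.hypot(*j),np.arctan2(j[0],-j[1]))
# slide target & moves
o=env.observe();t=np.array([.4834,-.0002]);
for y in(.165+.011+.02,):
    w=R@[-.04,y]+t; dd=np.r_[w,.085]-o["position"]; print(w, dd, o["tool_rot"].T@np.r_[dd[:2],0]*10)
E
```

```text
[ 0.52936341 -0.03618382] [ 0.52417994 -0.12790047] 0.09186300822662974 0.04128228750701384
[ 0.53357286 -0.03217859] [ 0.52723495 -0.12430836] 0.09234751356041214 0.02905336885239939
[0.46271715 0.19876789] [-0.10808856  0.33061396 -0.14948949] [ 3.16910153 -1.4337564   0.00327482]
```

Cam is about 0.04 rad by the wrist view and 0.03 by the scene view. Moving over to behind the push plate.

```bash
python3 -m pendant '[[[0.317,-0.143,0],[0,0,0]],[[0.317,-0.143,0],[0,0,0]],[[0.317,-0.143,0],[0,0,0]],[[0.317,-0.143,0],[0,0,0]],[[0.317,-0.143,0],[0,0,0]],[[0.317,-0.143,0],[0,0,0]],[[0.317,-0.143,0],[0,0,0]],[[0.317,-0.143,0],[0,0,0]],[[0.317,-0.143,0],[0,0,0]],[[0.317,-0.143,0],[0,0,0]],[[0,0,0],[0,0,0]]]'; python3 - <<'E'
from h import *
d=env.get_image("wrist");cv2.imwrite("pics/wrist6.png",d["image"][:,:,::-1])
E
```

```text
time_s: 12.85
position: [0.4618, 0.2001, 0.2351]
tool_rot: [[0.105, 0.994, -0.001], [0.994, -0.105, 0.0], [0.0, -0.001, -1.0]]
ft_force: [-0.1, -0.7, -0.0]
grip_width: 0.0001
```

View pics/wrist6.png

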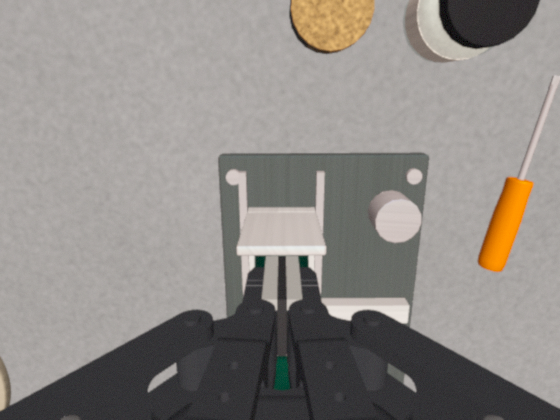

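```bash
python3 - <<'E'
from h import *
d=env.get_image("wrist");T=env.observe()
for q in((240,246),(323,246)):
    w=ray(d,*q,.112); print(w, T["tool_rot"].T@(w-T["position"]))
E
```

```text
[0.42921093 0.17052113 0.112     ] [-0.03131072 -0.03020248  0.12314816]
[0.48926819 0.16405081 0.112     ] [-0.03130376  0.03020232  0.12313737]
```

Wrist view: the plate's rear top edge runs (240,246)–(323,246), centred and 31 mm ahead of the TCP. That leaves about 20 mm of clearance, so I'm descending.

```bash
python3 -m pendant '[[[0,0,0.3],[0,0,0]],[[0,0,0.3],[0,0,0]],[[0,0,0.3],[0,0,0]],[[0,0,0.3],[0,0,0]],[[0,0,0.3],[0,0,0]],[[0,0,0],[0,0,0]]]'; python3 -m pendant '[[[-0.05,0,0],[0,0,0]],[[-0.05,0,0],[0,0,0]],[[-0.05,0,0],[0,0,0]],[[-0.05,0,0],[0,0,0]],[[-0.05,0,0],[0,0,0]],[[-0.05,0,0],[0,0,0]]]'
```

```text
time_s: 13.7
position: [0.4621, 0.1975, 0.0839]
tool_rot: [[0.109, 0.994, -0.004], [0.994, -0.109, -0.001], [-0.001, -0.004, -1.0]]
ft_force: [0.1, 0.0, 0.1]
grip_width: 0.0003
time_s: 14.45
position: [0.4595, 0.1686, 0.0855]
tool_rot: [[0.107, 0.994, 0.001], [0.994, -0.107, 0.0], [0.0, 0.001, -1.0]]
ft_force: [0.3, 3.4, 1.4]
grip_width: -0.0003
```

```bash
python3 -m pendant '[[[-0.05,0,0],[0,0,0]],[[-0.05,0,0],[0,0,0]],[[-0.05,0,0],[0,0,0]],[[-0.05,0,0],[0,0,0]],[[-0.05,0,0],[0,0,0]],[[-0.05,0,0],[0,0,0]],[[-0.05,0,0],[0,0,0]],[[-0.05,0,0],[0,0,0]]]'; python3 -m pendant '[[[-0.02,0,0],[0,0,0]],[[-0.02,0,0],[0,0,0]],[[-0.02,0,0],[0,0,0]]]'
```

```text
time_s: 15.45
position: [0.4551, 0.1286, 0.0853]
tool_rot: [[0.107, 0.994, 0.0], [0.994, -0.107, -0.0], [-0.0, 0.0, -1.0]]
ft_force: [1.3, 2.8, -0.1]
grip_width: -0.0003
time_s: 15.82
position: [0.4544, 0.123, 0.0853]
tool_rot: [[0.107, 0.994, -0.0], [0.994, -0.107, 0.0], [0.0, -0.0, -1.0]]
ft_force: [1.3, 3.0, 1.0]
grip_width: -0.0002
```

```bash
python3 -m pendant '[[[-0.02,0,0],[0,0,0]],[[-0.02,0,0],[0,0,0]],[[0,0,0],[0,0,0]]]';python3 -m pendant '[[[-0.02,0,0],[0,0,0]],[[0,0,0],[0,0,0]]]';python3 -m pendant '[[[-0.02,0,0],[0,0,0]],[[0,0,0],[0,0,0]]]'
```

```text
time_s: 16.2
position: [0.4541, 0.1197, 0.0853]
tool_rot: [[0.107, 0.994, 0.0], [0.994, -0.107, 0.001], [0.001, 0.0, -1.0]]
ft_force: [2.2, 9.1, -0.0]
grip_width: -0.0005
time_s: 16.45
position: [0.4539, 0.1183, 0.0854]
tool_rot: [[0.107, 0.994, 0.001], [0.994, -0.107, 0.002], [0.002, 0.0, -1.0]]
ft_force: [2.8, 13.4, -0.2]
grip_width: 0.0002
time_s: 16.7
position: [0.4538, 0.1168, 0.0854]
tool_rot: [[0.107, 0.994, 0.001], [0.994, -0.107, 0.003], [0.004, 0.001, -1.0]]
ft_force: [3.8, 17.6, 0.3]
grip_width: -0.0
```

Force rises at 3 N/mm, so the buffer is met. Backing off slowly, then lifting clear to look.

```bash
python3 -m pendant '[[[0.02,0,0],[0,0,0]],[[0.02,0,0],[0,0,0]],[[0.02,0,0],[0,0,0]],[[0.03,0,0],[0,0,0]],[[0.1,0,0],[0,0,0]],[[0.15,0,0],[0,0,0]],[[0.15,0,0],[0,0,0]],[[0,0,-0.3],[0,0,0]],[[0,0,-0.3],[0,0,0]],[[0,0,-0.3],[0,0,0]],[[0,0,-0.3],[0,0,0]],[[0,0,-0.3],[0,0,0]],[[0,0,0],[0,0,0]]]'; python3 - <<'E'
from h import *
d=env.get_image("wrist");cv2.imwrite("pics/wrist7.png",d["image"][:,:,::-1])
d=env.get_image("scene");cv2.imwrite("pics/scene7.png",cv2.resize(d["image"][130:280,220:420,::-1],None,fx=4,fy=4))
E
```

```text
time_s: 18.32
position: [0.4595, 0.1647, 0.2372]
tool_rot: [[0.106, 0.994, 0.004], [0.994, -0.106, 0.0], [0.001, 0.004, -1.0]]
ft_force: [-0.5, 0.8, 0.2]
grip_width: -0.0001
```

View pics/wrist7.png

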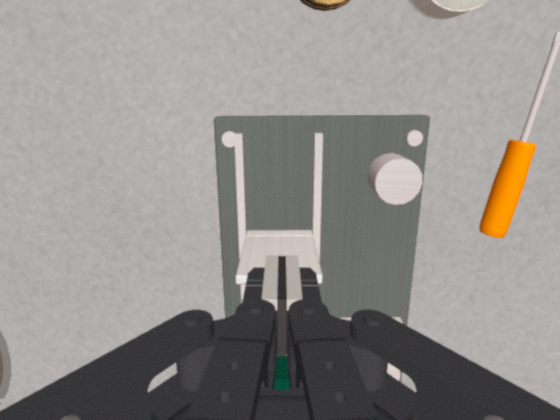

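View pics/scene7.png

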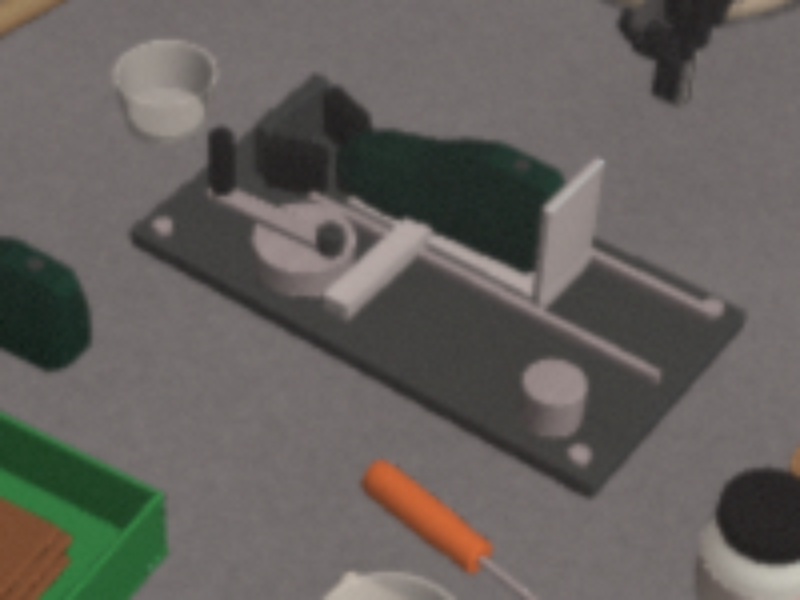

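```bash
python3 - <<'E'
from h import *
d=env.get_image("wrist");T=env.observe()
cv2.imwrite("pics/w8.png",cv2.resize(d["image"][220:300,220:345,::-1],None,fx=5,fy=5))
a=np.radians(-5.7);R=np.array([[np.cos(a),-np.sin(a)],[np.sin(a),np.cos(a)]]);t=np.array([.4834,-.0002])
for q,z in(((240,274.5),.112),((320,274.5),.112),((217,117),.016),((428,115),.016)):
    w=ray(d,*q,z); print(R.T@(w[:2]-t))
E
```

```text
[-0.07219779  0.10661406]
[-0.0125621   0.10615281]
[-0.09907263  0.21520031]
[0.09228136 0.21535367]
```

View pics/w8.png

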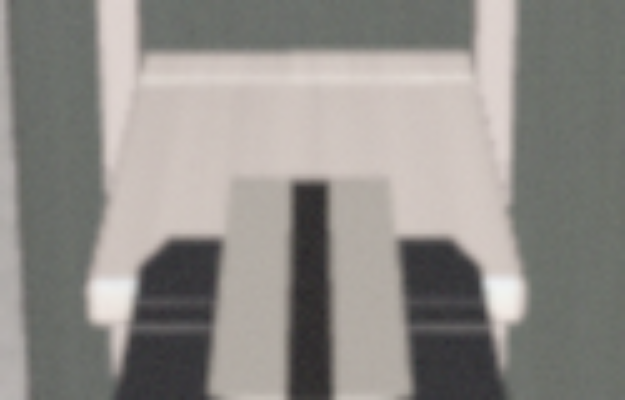

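```bash
python3 - <<'E'
from h import *
d=env.get_image("scene");a=np.radians(-5.6);R=np.array([[np.cos(a),-np.sin(a)],[np.sin(a),np.cos(a)]])
f=lambda x,y:(220+x/4-.4,130+y/4-.4)
b=ray(d,*f(331,236),.06)[:2];p=ray(d,*f(222,137),.102)[:2];j=R.T@(p-b);print(np.arctan2(j[0],-j[1]))
o=env.observe();print(o["time_s"],o["ft_force"],abs(o["qvel"]).max())
print(env.close_job())
E
```

```text
0.02905336885239939
18.525 [-0.01584833 -0.16349757 -1.26772145] 0.4021648934278603
the job is handed in; nothing more can be done
None
```

I turned the cam to its low point with the shut fingertips, then pushed the slide home by its rear plate. I then lifted the hand clear and handed the job in at about 18.5 s.

- **Cam:** I pushed the post round from about 1.56 rad. Readings at the post were 4–5.5 N against the 35 N limit. Before the slide push it measured 0.04 rad in the wrist view and 0.03 rad in the scene view, with the slide still back. The 0.03 rad I computed just before hand-in reused those earlier scene pixel picks. The lever and post did look unmoved in the last scene picture.
- **Slide:** It moved at about 3 N, then the force rose at about 3 N/mm, which is the rubber buffer. It peaked at about 18 N against the 45 N limit.
- **Slide position after release:** The wrist picture put the plate face at jig y 0.106 m, which is about 59 mm of travel, give or take 2 mm. The force trace put the buffer contact at about 0.1075 m. The two agree to about 1 mm, but neither directly proves the 57 mm threshold.
- **Surroundings:** The last pictures showed no tools or bench items moved, judged by eye rather than measured. The hammer was mostly outside those views. The wrist force was near zero with the hand about 0.13 m above the plate.

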